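# Lock a blank in the dowel-drilling jig

### The arm

A 6-joint arm with a two-finger parallel gripper is mounted at the origin on a cart in front of the work surface, level with it; the furniture and walls round the work are solid. World frame = base frame: x ahead of the robot, y to its left, z up, the work surface at z = 0. Lengths are in m, angles in rad, forces in N, time in s.
With the tool pointing down it reaches from about 0.325 to 0.9 m from the base axis. Payload 6.1 kg.
Tool frame: the origin (TCP) lies at the very end of the fingers, on their centre line; the grasp point (between the pads) lies 19 mm behind it; z points along the fingers, y is the line along which they close (so a half turn about z gives the same grasp; the last joint's range is limited). The gripper opens to 85 mm and grips with 20 to 120 N. Pads are 22 mm wide; open, the fingers measure 114 mm over their backs; the gripper's body (76 mm by 85 mm) begins 54 mm behind the grasp point. The pads swing forward as they close: fully open they stand 13 mm farther back than shut.
Start: joints at [-0.126, 0.22, 1.526, -0, 1.395, -0.126], TCP at [0.625, -0, 0.231] pointing down, gripper open.
Joint ranges: [-2.98, 2.98], [-0.91, 2.08], [0.09, 2.57], [-1.24, 4.39], [0.2, 2.65], [-2.68, 2.68]. Speed limits (rad/s): [2.57, 2.57, 3.01, 3.14, 3.14, 3.14].

### API

Orientations are given as a unit quaternion [w, x, y, z].
In Python, from plant import ctrl gives the robot as it stands.
- The arm moves only by the tool apply_moves, never from a script. Its argument "moves" is a list of rows, each a list of 5 numbers: the shift along the tool's x, y, z in mm, then the turn about the tool's z in degrees, then the finger opening in mm, from 0 to 85.4. A call has 1 to 10 rows; each row is the pose to reach, as a shift and turn from the pose commanded when the call began, along the tool's axes at that moment; what a row does not reach only later rows make up. A row lasts 1/10 s, in which the tool goes at most 50 mm and 8.59 degrees, less where a joint would pass 70% of its speed; a pose out of reach is approached as far as the arm can. A call with a gripper value outside its range is refused whole. The fingers move at their own pace and stop on an object; "force" is the grip in N (left out, the last holds). Time passes only in rows, so rows that repeat a pose let the fingers close. It gives the time, the measured TCP pose, the force, the opening and the grip force at its end, in the units of the state.
- ctrl.state(): the state, without advancing time (a new reading comes with each control period).
- ctrl.snapshot(name): name is "scene" or "side" or "wrist"; returns the picture (420x560x3 uint8, red, green, blue); there is no depth.
- ctrl.get_calibration(name): a dict with "intrinsics" (3x3 intrinsics, pixels), "R" (3x3) and "t" (3): a world point X has camera coordinates R X + t. Camera axes: x right, y down, z forward; pixel columns grow to the right and rows downward; lengths in m; the calibration is good to about 2 mm. A picture is of the moment at which its call begins: read the wrist's pose just before it. get_calibration takes no time and is no camera call; for the wrist camera it gives the pose at the moment of the call.
- ctrl.job_done(): hands the job in; it is judged then, once.
The state is a dict: "clock": time; "joint_positions": joint angles; "qvel": joint speeds; "tau": joint torques, N m; "position": TCP position; "ee_rot": TCP orientation; "ft_force": force on the tool from outside, world axes, zero at the start; "wrist_torque": the same for the moment, N m; "opening": opening from 0.0 (shut) to 1.0 (fully open); "finger_force": force on a finger pad.
Only numpy, scipy, OpenCV 4.12 (cv2) and the standard library are available. Lean on these libraries where they do the work, as an engineer would, in place of code of your own. Each camera call takes 0.05 s, during which the arm holds its last target. There are 200 camera calls.

### The job

Get the loose wooden blank ready for drilling: push it along the channel of the plywood jig until its end sits fully home against the stop block with the two brass bushings, then push the red toggle handle over its centre so that it snaps across and the clamp's rubber foot holds the blank down. Only push with the fingertips or the outside of the fingers, do not grip or lift the blank, and leave the tools standing around the jig where they are.

Things in the scene. Friction and masses are not known exactly. Their poses are not given: they have to be found in the camera images.
- jig: dowel-drilling jig, fixed to the worktop; place and yaw vary. Plywood base 12 mm thick, x -140 to +125, y -55 to +120 mm in its own frame. Origin at worktop height on the channel's centre line; +x runs along the channel to the stop block, +y to the clamp's side, z up. Two dark wooden guides, x -36 to +90 mm, rise 14 mm above the base; the channel between them is 49 mm wide, centred on y = 0
- stop_face (a point): the middle of the stop block's face, where the front end of the blank must come to rest: at x = 90 mm in the jig's frame, 21.5 mm above the worktop; axes as the jig's. The block is dark wood, 80 mm wide, 22 mm thick, its top 42 mm above the worktop, with two brass bushings
- blank: loose pale wooden blank, a bar 140 mm long, 45 mm wide, 19 mm thick, 0.12 kg, lying flat on the jig's base in the channel, 25 to 60 mm short of the stop. Origin in the middle of its underside; its y axis runs along its length, away from the stop. Home, its origin is at x = 20 mm in the jig's frame
- blank_tail (a point): the centre of the blank's rear end face (the end to push on), 9.5 mm above the blank's underside, 21.5 mm above the worktop; when the blank is home it is at x = -50 mm in the jig's frame, 14 mm clear of the guides' mouths
- clamp_handle (a joint): toggle handle's hinge, rad: 0 open (leaning 40 degrees outward, to the jig's +y), 1.22 clamped (leaning 30 degrees inward, over the channel). A spring drives it away from the centre at 0.61 to whichever end is nearer: about 0.3 N m at the ends (a sideways push of 4 to 10 N at the grip), none at the centre; past about 0.7 it snaps home alone
- handle_tip (a point): the top end of the toggle handle: a round red grip 19 mm thick and about 60 mm long on a steel shank, 97.5 mm from the pivot; about 122 mm above the worktop when open, 145 mm upright, 131 mm clamped
- handle_pivot (a point): the handle's hinge axis, which runs along the jig's x: at x 30, y 68 mm in the jig's frame, 47 mm above the worktop; axes as the jig's. The steel bracket that carries it stands at x 7 to 53, y 40 to 84 mm in the jig's frame and is 53 mm high
- clamp_arm: steel hold-down arm, 62 mm long, with a rubber foot 16 mm across; origin on its hinge at x 30, y 55, z 46 mm in the jig's frame. The handle drives it, 1.15 times as far, the same way. Handle open: it stands nearly upright, top about 105 mm above the worktop, between grip and channel. Clamped: it lies level over the channel, foot pressing on the blank at x 30, y 5 mm with about 5 N
- measure: grey tape measure, 38x84x68 mm; bystander, to be left alone. Origin in the middle of its underside
- sander: sanding block, orange-brown on dark red, 65x116x37 mm; bystander, to be left alone. Origin in the middle of its underside
- roll: roll of masking tape lying flat, 104 mm across, 25 mm high; bystander, to be left alone. Origin in the middle of its underside
- tin: round wax tin with yellow lid, 95 mm across, 33 mm high; bystander, to be left alone. Origin in the middle of its underside
- pencil: flat red carpenter's pencil, 161 mm long, 8 mm high; bystander, to be left alone. Origin in the middle of its underside
Not all that is in view belongs to the job. There is more than one size of the blank; the job needs the larger.

How it is judged:
By the outcome, as a careful person would: the job done as asked, in the order asked, and still so for the second after the job is handed in, with the robot touching nothing.
It also fails if it takes over 43 s, if anything falls off the work surface, if the arm or the gripper's body presses on something with over 40 N, if the wrist force passes 120 N, or if a joint passes its speed limit or range.

## Working session

There is one attempt and no reset: what is moved stays moved. The work goes in short steps, Python scripts to look and compute and a tool call to move; the robot and the scene stay as the last step left them, time stands still between calls to the robot, and variables do not carry over. Pictures are saved under pics/ and viewed, at most 10 in all, crops included, and the job is handed in when it is done.

Besides the shell and the picture viewer there is one more tool, called after "Request:" as a command line: name --pt "numbers of a row" for each row, then --argument value for the rest. apply_moves: Moves the arm, as the interface text tells. Its arguments: {"type":"object","properties":{"moves":{"type":"array","items":{"type":"array","items":{"type":"number"}}},"force":{"type":"number"}},"required":["moves"]}

```bash
mkdir -p pics; ls
python3 - <<'E'
from plant import ctrl
import cv2,numpy as np
a=ctrl.snapshot("scene");b=ctrl.snapshot("side")
cv2.imwrite("pics/scene0.png",a[:,:,::-1]);cv2.imwrite("pics/side0.png",b[:,:,::-1])
for n in("scene","side"):
    c=ctrl.get_calibration(n);print(n,np.round(c["intrinsics"],1).tolist(),np.round(-np.array(c["R"]).T@c["t"],3),np.round(c["R"],2).tolist())
s=ctrl.state();print(s["clock"],s["position"],s["ee_rot"])
E
```

```text
pics
scene [[410.1, 0.0, 278.1], [0.0, 410.1, 210.4], [0.0, 0.0, 1.0]] [-0.077 -0.668  0.721] [[0.7, -0.71, -0.01], [-0.4, -0.39, -0.83], [0.59, 0.58, -0.56]]
side [[388.4, 0.0, 279.9], [0.0, 388.4, 208.1], [0.0, 0.0, 1.0]] [ 0.587 -0.894  0.53 ] [[1.0, 0.02, 0.02], [0.03, -0.41, -0.91], [-0.01, 0.91, -0.41]]
0.1 [6.24436435e-01 4.79034804e-05 2.30279893e-01] [-7.06133820e-04  7.07112417e-01  7.07100571e-01 -5.58999392e-04]
```

View pics/scene0.png

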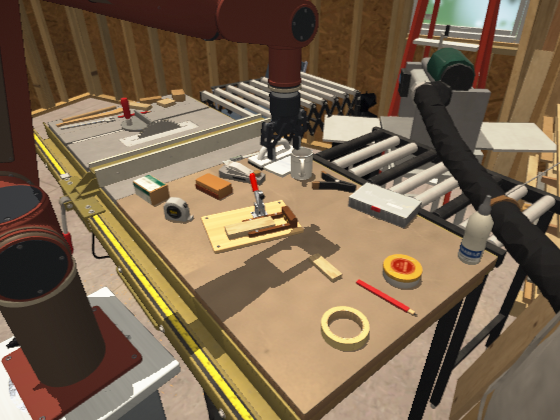

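View pics/side0.png

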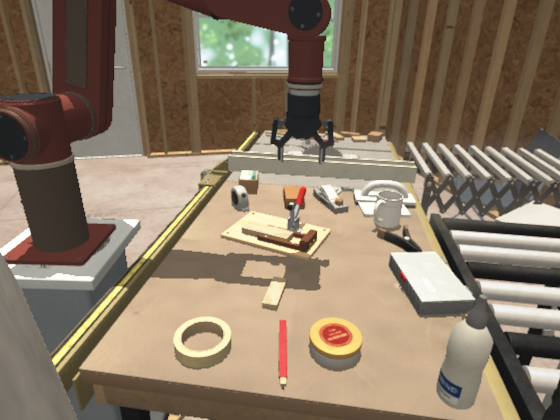

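```bash
cat > h.py <<'E'
from plant import ctrl
import cv2,numpy as np
def cal(n):
    c=ctrl.get_calibration(n);return np.array(c["intrinsics"]),np.array(c["R"]),np.array(c["t"])
def ray(C,p,z):
    K,R,t=C;o=-R.T@t;d=R.T@np.linalg.inv(K)@np.array([p[0],p[1],1.]);return o+d*(z-o[2])/d[2]
def proj(C,X):
    K,R,t=C;q=K@(R@np.asarray(X,float)+t);return q[:2]/q[2]
E
python3 - <<'E'
from h import *
a=cv2.imread("pics/scene0.png")[165:255,195:315];b=cv2.imread("pics/side0.png")[175:265,215:335]
w=ctrl.snapshot("wrist")[:,:,::-1]
f=lambda i:cv2.resize(i,None,fx=6.6,fy=6.6,interpolation=cv2.INTER_CUBIC)[:594]
cv2.imwrite("pics/c1.png",f(b));cv2.imwrite("pics/w0.png",w)
C=cal("wrist");print(-C[1].T@C[2],C[1].round(2).tolist(),C[0].tolist())
S=cal("side")
for p in((222,234),(252,213),(330,234),(308,255)):print(ray(S,p,.012).round(3))
E
```

```text
[0.62527743 0.08104534 0.37305943] [[1.0, -0.0, -0.0], [0.0, -0.95, 0.31], [-0.0, -0.31, -0.95]] [[333.3495680217941, 0.0, 277.40460947692895], [0.0, 333.3495680217941, 212.16552059070682], [0.0, 0.0, 1.0]]
[0.417 0.059 0.012]
[0.489 0.202 0.012]
[0.72  0.077 0.012]
[ 0.653 -0.04   0.012]
```

View pics/c1.png

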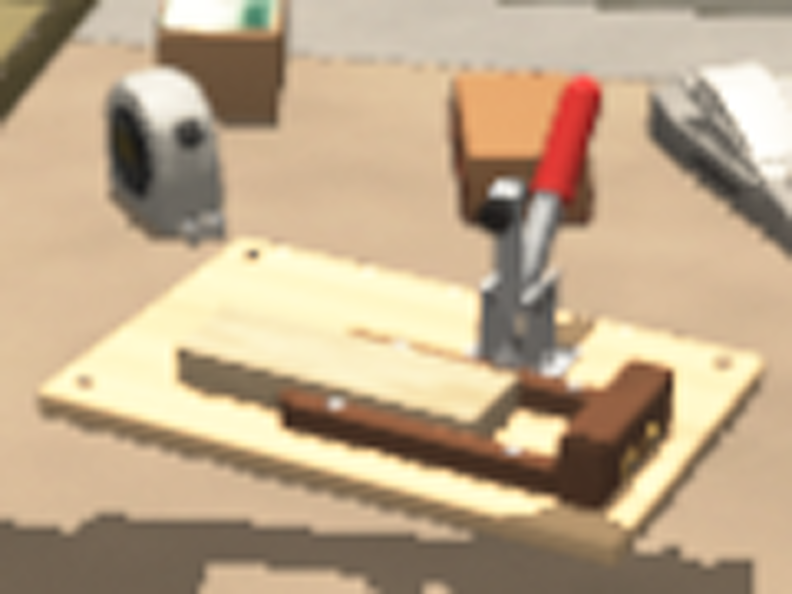

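View pics/w0.png

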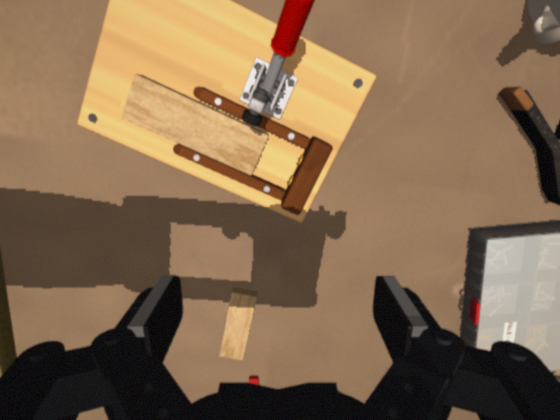

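The wrist view shows the jig clearly: base corners (78,122), (302,221), (376,76). The blank's top has its rear end at (137,75)–(123,118) and its front end at (268,140)–(256,176). The stop block is at (310,175) and the handle's grip runs from (285,45) up out of view.

```bash
cat >> h.py <<'E'
def fit(src,dst):
    s=np.array(src,float);d=np.array(dst)[:,:2];sc=s-s.mean(0);dc=d-d.mean(0)
    a=np.arctan2((sc[:,0]*dc[:,1]-sc[:,1]*dc[:,0]).sum(),(sc*dc).sum())
    R=np.array([[np.cos(a),-np.sin(a)],[np.sin(a),np.cos(a)]]);t=d.mean(0)-R@s.mean(0)
    return a,R,t,(d-(s@R.T+t))*1000
E
python3 - <<'E'
from h import *
W=cal("wrist");S=cal("side");A=cal("scene")
P=[ray(W,p,.012) for p in((78,122),(302,221),(376,76))]
a,R,t,r=fit([(-.14,-.055),(.125,-.055),(.125,.12)],P);print("wrist",np.degrees(a),t,r.round(1).tolist())
q=lambda x,y:(215+x/6.6,175+y/6.6)
Q=[ray(S,q(*p),.012) for p in((38,398),(620,545),(765,360),(232,240))]
a2,R2,t2,r2=fit([(-.14,-.055),(.125,-.055),(.125,.12),(-.14,.12)],Q);print("side",np.degrees(a2),t2,r2.round(1).tolist())
for p in((137,75),(123,118),(268,140),(256,176)):print("blank jig mm",(R.T@(ray(W,p,.031)[:2]-t)*1000).round(1))
for p in((329,139),(313,135),(298,213)):print("stop top",(R.T@(ray(W,p,.042)[:2]-t)*1000).round(1))
for n,X in dict(stop=(.09,0),tailhome=(-.05,0),origin=(0,0),tail0=(-.1,0),tip=(.03,.068+.0975*np.sin(np.radians(40)))).items():print(n,(R@X+t).round(4))
for n,z in dict(measure=0.068,sander=.037).items(): pass
print("tape",ray(S,q(165,235),0),ray(S,q(215,240),0),"sander",ray(S,q(465,220),0),ray(S,q(590,220),0))
print("state",ctrl.state()["clock"])
E
```

```text
wrist -25.000604452512757 [0.5629424  0.05163289] [[3.0, 0.1], [0.1, 1.9], [-3.1, -1.9]]
side -23.6498349929119 [0.56323502 0.04676164] [[2.3, -0.9], [-1.1, 1.7], [-0.3, -1.7], [-0.9, 0.8]]
blank jig mm [-87.7  18.3]
blank jig mm [-88.3 -25.5]
blank jig mm [50.5 15.7]
blank jig mm [ 54.4 -23.2]
stop top [103.8  42.9]
stop top [87.9 39.7]
stop top [109.9 -38.2]
stop [0.6445 0.0136]
tailhome [0.5176 0.0728]
origin [0.5629 0.0516]
tail0 [0.4723 0.0939]
tip [0.6454 0.1574]
tape [0.44664551 0.24299787 0.        ] [0.47156428 0.23881918 0.        ] sander [0.59344507 0.27054563 0.        ] [0.65597552 0.27471807 0.        ]
state 0.15
```

Request:
apply_moves --pt "25 -43 0 8 0" --pt "50 -86 0 16 0" --pt "75 -129 20 24.5 0" --pt "99 -171 60 24.5 0" --pt "99 -171 100 24.5 0" --pt "99 -171 110 24.5 0" --pt "99 -171 110 24.5 0"

```text
clock: 0.85
position: [0.4526, 0.0989, 0.1197]
ee_rot: [-0.001, 0.841, 0.541, -0.002]
ft_force: [-0.7, -0.3, 1.7]
opening: 0.0
finger_force: 0.0
```

Run:
```python
from h import *
C=cal("wrist");w=ctrl.snapshot("wrist")[:,:,::-1]
s=ctrl.state();print(s["clock"],s["position"],s["ee_rot"],s["opening"],s["ft_force"])
np.savez("w1.npz",K=C[0],R=C[1],t=C[2]);cv2.imwrite("pics/w1.png",w)
```

```text
0.9 [0.45474582 0.09864983 0.12181282] [ 1.45569043e-05  8.41073953e-01  5.40920107e-01 -2.08050128e-04] 0.003307788816300716 [0.2391471  0.13871027 1.28776395]
```

View pics/w1.png

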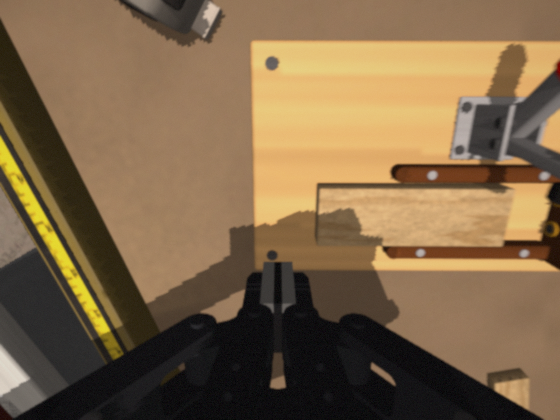

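The wrist picture shows the jig aligned with the image. Base corners are at (251,41) and (257,271); blank's tail edge runs (317,184)–(316,246), and the guides' inner faces lie at rows ~183 and ~247.

Run:
```python
from h import *
d=np.load("w1.npz");W=(d["K"],d["R"],d["t"])
P=[ray(W,p,.012) for p in((251,41),(257,271),(460,271),(540,41))]
print([p[:2].round(4).tolist() for p in P])
print("angles",[np.degrees(np.arctan2(*(P[b]-P[a])[[1,0]])) for a,b in((1,2),(0,3),(1,0))])
u=np.array([np.cos(np.radians(-24.5)),np.sin(np.radians(-24.5))]);v=np.array([-u[1],u[0]])
o=(P[0][:2]+P[1][:2])/2+.14*u-.0325*v;print("origin",o,"width",np.linalg.norm(P[0]-P[1]))
for n,p,z in(("tailL",(317,184),.031),("tailR",(316,246),.031),("gL",(470,183),.026),("gR",(460,243),.026),("screwL",(432,175),.026),("screwR",(420,253),.026),("front",(512,187),.031)):
    x=ray(W,p,z)[:2]-o;print(n,(x@u*1000).round(1),(x@v*1000).round(1))
x=ctrl.state()["position"][:2]-o;print("tcp",x@u*1000,x@v*1000)
```

```text
[[0.4861, 0.2154], [0.4146, 0.0567], [0.5697, -0.0135], [0.6633, 0.1346]]
angles [np.float64(-24.37270662923825), np.float64(-24.515509413395332), np.float64(65.74079813092017)]
origin [0.56425022 0.04842465] width 0.1740290841200848
tailL -94.3 25.1
tailR -93.2 -22.9
gL 17.0 24.8
gR 18.0 -22.5
screwL -11.3 30.6
screwR -11.6 -31.0
front 44.4 23.1
tcp -120.47280284729848 0.29224120273568926
```

Request:
apply_moves --pt "0 0 45 0 0" --pt "0 0 85 0 0" --pt "0 0 103 0 0" --pt "0 0 103 0 0" --pt "0 5 103 0 0" --pt "0 10 103 0 0" --pt "0 15 103 0 0" --pt "0 20 103 0 0" --pt "0 25 103 0 0" --pt "0 25 103 0 0"

```text
clock: 1.9
position: [0.4784, 0.0888, 0.0204]
ee_rot: [0.0, 0.841, 0.541, 0.001]
ft_force: [-4.4, 1.5, 6.9]
opening: -0.0
finger_force: 3.4
```

Request:
apply_moves --pt "0 4 0 0 0" --pt "0 8 0 0 0" --pt "0 12 0 0 0" --pt "0 16 0 0 0" --pt "0 20 0 0 0" --pt "0 20 0 0 0"

```text
clock: 2.5
position: [0.4965, 0.0805, 0.0203]
ee_rot: [0.0, 0.841, 0.541, 0.001]
ft_force: [-3.4, 1.9, 7.2]
opening: 0.003
finger_force: 3.1
```

Request:
apply_moves --pt "0 0 -3 0 0" --pt "0 2 -3 0 0" --pt "0 4 -3 0 0" --pt "0 6 -3 0 0" --pt "0 6 -3 0 0"

```text
clock: 3.0
position: [0.5005, 0.0782, 0.0223]
ee_rot: [-0.0, 0.841, 0.541, -0.0]
ft_force: [-5.5, 2.7, 10.8]
opening: -0.001
finger_force: 4.9
```

Run:
```python
from h import *
C=cal("wrist");w=ctrl.snapshot("wrist")[:,:,::-1];np.savez("w2.npz",K=C[0],R=C[1],t=C[2]);cv2.imwrite("pics/w2.png",w);print(ctrl.state()["ft_force"])
```

```text
[-5.99848287  3.65931861  9.52312937]
```

View pics/w2.png

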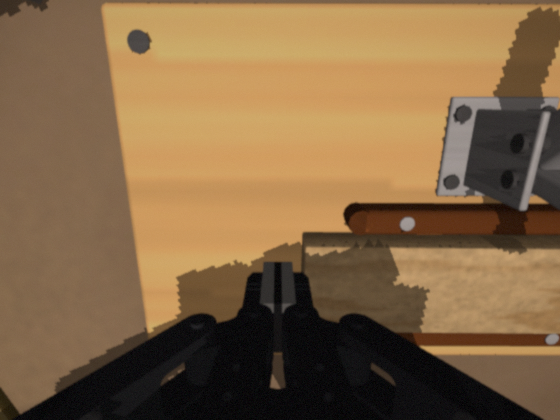

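The picture shows the blank's tail edge at column 303 (rows 235–300), just ahead of the fingers, and the guide's mouth at (352,218).

Run:
```python
from h import *
d=np.load("w2.npz");W=(d["K"],d["R"],d["t"]);a=np.radians(-24.4)
u=np.array([np.cos(a),np.sin(a)]);v=np.array([-u[1],u[0]]);o=np.array([.5642,.0484])
for n,p,z in(("tail",(303,235),.031),("tailbottom?",(303,235),.012),("mouth",(350,218),.026),("baseL",(105,5),.012),("baseL2",(146,330),.012),("screw",(407,224),.026)):
    x=ray(W,p,z)[:2]-o;print(n,(x@u*1000).round(1),(x@v*1000).round(1))
x=ctrl.state()["position"][:2]-o;print("tcp",x@u*1000,x@v*1000)
```

```text
tail -58.7 27.3
tailbottom? -57.2 19.5
mouth -37.7 33.3
baseL -138.8 119.1
baseL2 -141.9 -36.4
screw -12.2 30.4
tcp -70.25701793113446 0.8648306089658594
```

Request:
apply_moves --pt "0 1.5 0 0 0" --pt "0 3 0 0 0" --pt "0 4 0 0 0" --pt "0 5 0 0 0" --pt "0 5 0 0 0"

```text
clock: 3.55
position: [0.5049, 0.0762, 0.0223]
ee_rot: [-0.001, 0.841, 0.541, -0.0]
ft_force: [-6.1, 3.2, 10.9]
opening: -0.001
finger_force: 5.4
```

Request:
apply_moves --pt "0 0.7 0 0 0" --pt "0 1.4 0 0 0" --pt "0 2 0 0 0" --pt "0 2 0 0 0"

```text
clock: 3.95
position: [0.5056, 0.0759, 0.0223]
ee_rot: [-0.002, 0.841, 0.541, -0.001]
ft_force: [-10.2, 4.5, 16.0]
opening: -0.002
finger_force: 8.3
```

Request:
apply_moves --pt "0 1 0 0 0" --pt "0 2 0 0 0" --pt "0 2 0 0 0"

```text
clock: 4.25
position: [0.5059, 0.0758, 0.0222]
ee_rot: [-0.003, 0.841, 0.541, -0.002]
ft_force: [-16.1, 7.6, 21.8]
opening: -0.001
finger_force: 12.6
```

Request:
apply_moves --pt "0 1 0 0 0" --pt "0 2 0 0 0" --pt "0 2 0 0 0"

```text
clock: 4.55
position: [0.506, 0.0757, 0.0221]
ee_rot: [-0.004, 0.841, 0.541, -0.003]
ft_force: [-22.2, 10.0, 27.4]
opening: 0.001
finger_force: 16.9
```

Request:
apply_moves --pt "0 -10 0 0 0" --pt "0 -25 0 0 0" --pt "0 -25 -50 0 0" --pt "0 -25 -100 0 0" --pt "0 -25 -150 0 0" --pt "10 15 -180 0 0" --pt "20 50 -205 0 0" --pt "20 85 -205 0 0" --pt "20 85 -205 0 0" --pt "20 85 -205 0 0"

```text
clock: 5.55
position: [0.596, 0.0557, 0.2254]
ee_rot: [-0.0, 0.841, 0.541, -0.001]
ft_force: [0.7, 0.5, -0.1]
opening: 0.001
finger_force: 0.0
```

Run:
```python
from h import *
C=cal("wrist");w=ctrl.snapshot("wrist")[:,:,::-1];np.savez("w3.npz",K=C[0],R=C[1],t=C[2]);cv2.imwrite("pics/w3.png",w);s=ctrl.state();print(s["position"],s["ft_force"])
```

```text
[0.59527749 0.05615312 0.22532365] [ 0.22323145 -0.22119191  0.42310804]
```

View pics/w3.png

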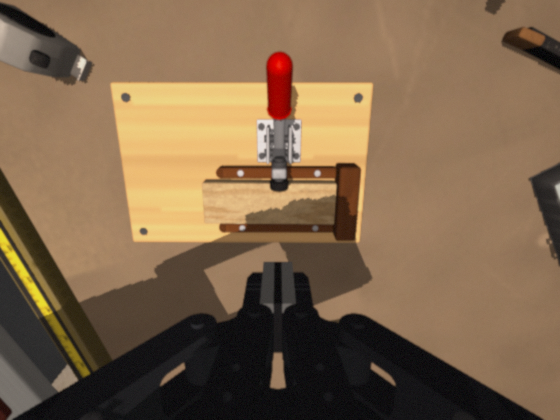

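The blank is flush against the stop block (its front edge meets the block at column 336). The open red handle is at column 279, in line with the fingers.

Request:
apply_moves --pt "45 3 0 0 0" --pt "90 3 0 0 0" --pt "135 3 0 0 0" --pt "150 3 30 0 0" --pt "150 3 75 0 0" --pt "150 3 115 0 0" --pt "150 3 123 0 0" --pt "150 3 123 0 0"

```text
clock: 6.4
position: [0.6587, 0.1915, 0.1014]
ee_rot: [-0.001, 0.841, 0.541, -0.002]
ft_force: [0.5, 0.6, -0.5]
opening: -0.002
finger_force: 0.0
```

Request:
apply_moves --pt "-10 0 0 0 0" --pt "-20 0 0 0 0" --pt "-27 0 0 0 0" --pt "-34 0 0 0 0" --pt "-40 0 0 0 0" --pt "-40 0 0 0 0"

```text
clock: 7.0
position: [0.6472, 0.156, 0.1078]
ee_rot: [0.001, 0.841, 0.541, 0.005]
ft_force: [3.7, 4.9, 3.4]
opening: -0.001
finger_force: 3.0
```

Request:
apply_moves --pt "-6 0 0 0 0" --pt "-12 0 0 0 0" --pt "-18 0 0 0 0" --pt "-24 0 0 0 0" --pt "-30 0 0 0 0" --pt "-30 0 0 0 0"

```text
clock: 7.6
position: [0.6312, 0.1263, 0.1029]
ee_rot: [0.0, 0.841, 0.541, -0.001]
ft_force: [-1.1, -0.3, -0.5]
opening: -0.002
finger_force: 0.0
```

Request:
apply_moves --pt "-6 0 0 0 0" --pt "-12 0 0 0 0" --pt "-18 0 0 0 0" --pt "-24 0 0 0 0" --pt "-30 0 0 0 0" --pt "-30 0 0 0 0"

```text
clock: 8.2
position: [0.6192, 0.0997, 0.1033]
ee_rot: [0.0, 0.841, 0.541, -0.0]
ft_force: [0.2, 0.4, 0.4]
opening: 0.001
finger_force: 0.0
```

Request:
apply_moves --pt "30 0 0 0 0" --pt "65 0 0 0 0" --pt "90 0 -20 0 0" --pt "90 0 -65 0 0" --pt "90 0 -110 0 0" --pt "50 0 -130 0 0" --pt "5 0 -130 0 0" --pt "-30 0 -130 0 0" --pt "-40 0 -130 0 0" --pt "-40 0 -130 0 0"

```text
clock: 9.2
position: [0.6028, 0.0631, 0.2336]
ee_rot: [0.0, 0.842, 0.54, 0.0]
ft_force: [0.5, 0.4, -0.4]
opening: -0.0
finger_force: 0.0
```

Run:
```python
from h import *
w=ctrl.snapshot("wrist")[:,:,::-1];b=ctrl.snapshot("side")[:,:,::-1]
w=cv2.resize(w,None,fx=.8,fy=.8);b=cv2.resize(b[165:265,215:335],(403,336),interpolation=cv2.INTER_CUBIC)[:, :352]
cv2.imwrite("pics/w4.png",np.hstack([w,b]));s=ctrl.state();print(s["clock"],s["position"],s["ft_force"])
```

```text
9.3 [0.60332377 0.0648086  0.23338354] [ 0.36258114  0.72470882 -0.73893278]
```

View pics/w4.png

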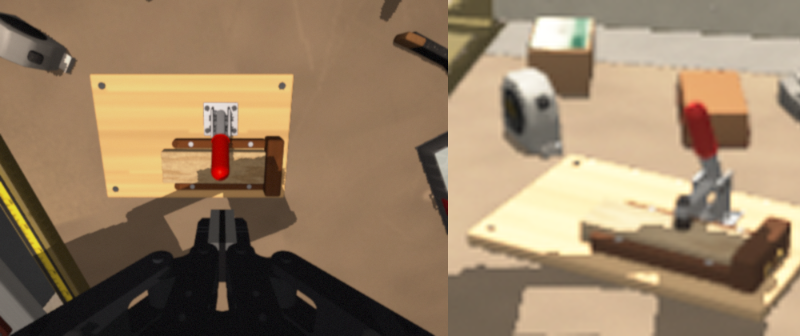

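The handle now leans over the channel (grip at (220,155)), the foot is down on the blank, and the blank still meets the stop. The measure and sander have not moved.

```bash
python3 -c "
from plant import ctrl
print(ctrl.job_done())"
```

```text
the job is handed in; nothing more can be done
None
```

The blank is home against the stop block, the toggle handle has snapped over with its foot holding the blank down, and I handed the job in at about 9.3 s on the robot's clock.

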